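Tare the kitchen scale for the icing ramekin

TASK

Gently stand the empty blue ramekin upright in the middle of the kitchen scale's round pan, inside the blue ring, and let go of it. Then push the orange tare paddle at the scale's side about half way down, into the green band, and keep it there without ever bottoming it in the red: your program finishes while still holding the paddle down. Leave the other things on the counter where they are.

Things in the scene. Friction and masses are not known exactly. Their poses are not given: they have to be found in the camera images.
- ramekin_blue: empty blue ramekin, a straight-sided round cup open at the top: 58 mm outside diameter (54 mm at its foot), 45 mm tall, wall 4 mm, floor 5 mm, about 0.15 to 0.31 kg. Stands on the counter among two others of the same shape. Origin: centre of its underside, z up
- scale: white kitchen scale, fixed: housing from x = -130 mm (blank display end) to +85 mm and y = -80 to +80 mm, top face 40 mm above the counter. Origin: on the counter, under the pan's axis; z up. The paddle sticks out on its -y side
- index_plate (a point): foot of the middle of the white index plate, fixed upright just beyond the paddle's end, 219 mm from the pan's axis towards the scale's -y: 42 mm long (scale's y), 4 mm thick (x), 66 mm high. Its +x face has bands, from the top white, green, yellow, red; a thin black pointer on the paddle's end is read against them. Axes as the scale's
- pan_middle (a point): middle of the top face of the scale's round steel pan (140 mm diameter, flat, no rim; 72 mm above the counter when empty); moves with the pan; axes as the scale's. A blue ring, 80 mm inside and 86 mm outside diameter, is painted round the middle
- scale_pan (a joint): how far the sprung pan is down, in m: 0 empty, 0.022 at its stop; spring about 350 N/m, so the ramekin alone lowers it by 4 to 9 mm
- tare_paddle (a joint): angle of the orange tare paddle in rad: 0 when up (level), grows as it is pushed down, 0.45 at the bottom stop. Green band: 0.19 to 0.31; yellow to 0.40; red from there on down. Springs back up by itself: at the middle of its pad it takes about 3 N to start, 6.5 N at 0.25 rad and 8.5 N at 0.40 rad
- paddle_top (a point): middle of the top face of the orange pad, where to press; moves with the paddle. Pad 50 mm (x) by 60 mm (y), 8 mm thick. At rest 64 mm above the counter, 158 mm from the pan's axis towards the scale's -y, axes as the scale's. Hinge parallel to the scale's x, 70 mm towards +y from here and 4 mm lower: at 0.25 rad this point is 17 mm lower than at rest
- ramekin_pink: pink ramekin of the same shape and size (58 mm outside diameter, 45 mm tall). Not to be moved. Origin: centre of its underside, z up
- ramekin_white: white ramekin of the same shape and size (58 mm outside diameter, 45 mm tall). Not to be moved. Origin: centre of its underside, z up
- sprinkle_jar: jar of pink sprinkles with blue cap, 52 mm diameter, 85 mm tall. Not to be moved. Origin: centre of its underside
- colour_bottle: little red food-colour bottle with white cap, 32 mm diameter, 60 mm tall. Not to be moved. Origin: centre of its underside
- cookie_cutter: round steel cookie cutter, a ring of 72 mm diameter, 22 mm tall. Not to be moved. Origin: centre of its underside
- spatula: spatula with wooden handle and blue blade, 280 mm long, lying along its x axis. Not to be moved. Origin: its middle, at the counter
Mind the look-alikes: they are no part of the job. What is shaped like the ramekin_blue but black, turquoise or yellow is not meant.

How it is judged (in metres and radians):
On the way:
1. the blue ramekin stands upright in the middle of the pan, released (horizontal distance between ramekin_blue and pan_middle below 0.015 m and z of ramekin_blue in the frame of pan_middle between -0.004 and 0.004 m and angle between ramekin_blue's own z axis and vertical below 0.1 rad and contact force between each of the arm, the fingers and ramekin_blue below 0.2 N and linear speed of ramekin_blue below 0.03 m/s), for 0.3 s.
At the end, for the whole second after the job is handed in: The robot presses the tare paddle (over 1.5 N), held at 0.19 to 0.31 rad; the blue ramekin stands upright (0.10 rad) and still on the pan, centre within 15 mm of the pan's middle, not touched by the robot; the other loose things are within 30 mm of where they were (all of step 1 and value of joint tare_paddle between 0.19 and 0.31 rad and contact force between any of the fingers, the arm and tare_paddle above 1.5 N and distance of each of ramekin_pink, ramekin_white, sprinkle_jar, colour_bottle, cookie_cutter, spatula from where it was at the start of the episode below 0.03 m); the arm keeps its last pose, push and grip.
It fails at once if the tare paddle is pushed into the red, to its bottom stop (beyond 0.40 rad) (value of joint tare_paddle above 0.4 rad).
It fails at once if the pan is driven down to its stop (beyond 20 mm): ramekin dropped or pressed on (value of joint scale_pan above 0.02 m).
It fails at once if another loose thing on the counter is moved by more than 30 mm (distance of any of ramekin_pink, ramekin_white, sprinkle_jar, colour_bottle, cookie_cutter, spatula from where it was at the start of the episode above 0.03 m).
It also fails if it takes over 54 s, if anything falls off the work surface, if the arm or the gripper's body presses on something with over 40 N, if the wrist force passes 120 N, or if a joint passes its speed limit or range.

ROBOT

A 6-joint arm with a two-finger parallel gripper is mounted at the origin on the work surface. World frame = base frame: x ahead of the robot, y to its left, z up, the work surface at z = 0. Lengths are in mm, angles in rad, forces in N, time in s.
With the tool pointing down it reaches from about 275 to 875 mm from the base axis. Payload 12.5 kg.
Tool frame: the origin (TCP) lies at the very end of the fingers, on their centre line; the grasp point (between the pads) lies 19 mm behind it; x points along the fingers, y is the direction in which the jaws open and shut, and the axes are right-handed (so a half turn about x gives the same grasp; the last joint's range is limited). The gripper opens to 85 mm and grips with 20 to 120 N. Pads are 22 mm wide; open, the fingers measure 114 mm over their backs; the gripper's body (76 mm by 85 mm) begins 54 mm behind the grasp point. The pads swing forward as they close: fully open they stand 13 mm farther back than shut.
Start: joints at [1.182, 0.351, 1.652, -0, 1.139, -0.085], TCP at [164.5, 524.808, 191.99] pointing down, gripper open.
Joint ranges: [-2.75, 2.75], [-0.79, 2.1], [0.01, 2.65], [-1.57, 4.71], [0.07, 3.14], [-2.87, 2.87]. Speed limits (rad/s): [2.22, 2.22, 2.79, 3.14, 3.14, 3.14].

INTERFACE

Orientations are given as a rotation vector (axis times angle).
In Python, from rig import arm gives the robot as it stands.
- The arm moves only by the tool arm_command, never from a script. Its argument "rows" is a list of rows, each a list of 5 numbers: the finger opening in m, from 0 to 0.0854, then the shift along the world's x, y, z in m, then the turn about the world's z in rad. A call has exactly 10 rows; each row is the pose to reach, as a shift and turn from the pose measured when the call began; what a row does not reach only later rows make up. A row lasts 1/10 s, in which the tool goes at most 50 mm and 8.59 degrees, less where a joint would pass 70% of its speed; a pose out of reach is approached as far as the arm can. A call with a gripper value outside its range is refused whole. The fingers move at their own pace and stop on an object; the grip force is fixed at half the most. Time passes only in rows, so rows that repeat a pose let the fingers close, or fill a call up. It gives the time, the measured TCP pose, the force and the opening at its end, in the units of the state.
- arm.observe(): the state, without advancing time (a new reading comes with each control period).
- arm.camera(name): name is "scene" or "top" or "wrist"; returns (picture, depth): 420x560x3 uint8, red, green, blue; 420x560 float32, mm along the optical axis (not along the pixel's ray), 0 where there is no reading.
- arm.camera_params(name): a dict with "fx", "fy", "cx", "cy" (pixels), "cam_to_world" (4x4, takes a point from camera to world coordinates). Camera axes: x right, y down, z forward; pixel columns grow to the right and rows downward; lengths in mm; the calibration is good to about 2 mm. A picture is of the moment at which its call begins: read the wrist's pose just before it. camera_params takes no time and is no camera call; for the wrist camera it gives the pose at the moment of the call.
- arm.close_job(): hands the job in, once; it reports no verdict.
The state is a dict: "time_s": time; "joint_pos": joint angles; "joint_vel": joint speeds; "joint_torque": joint torques, N m; "ee_pos": TCP position; "eef_rot": TCP orientation; "contact_force": force on the tool from outside, world axes, zero at the start; "torque": the same for the moment, N m; "grip_width": opening from 0.0 (shut) to 1.0 (fully open).
Only numpy, scipy, OpenCV 4.12 (cv2) and the standard library are available. Lean on these libraries where they do the work, as an engineer would, in place of code of your own. Each camera call takes 0.05 s, during which the arm holds its last target.

## Working session

There is one attempt and no reset: what is moved stays moved. The work goes in short steps, Python scripts to look and compute and a tool call to move; the robot and the scene stay as the last step left them, time stands still between calls to the robot, and variables do not carry over. Pictures are saved under pics/ and viewed, and the job is handed in when it is done.

Besides the shell and the picture viewer there is one more tool, called after "Request:" as name([rows], argument=value, ...), one row to a line, values as JSON. arm_command: Moves the arm, as the interface text tells. Its arguments: {"type":"object","properties":{"rows":{"type":"array","items":{"type":"array","items":{"type":"number"}}}},"required":["rows"]}

```bash
mkdir -p pics; ls
python3 - <<'E'
from rig import arm
import cv2,numpy as np
print(arm.observe())
for n in("scene","top","wrist"):
    p,d=arm.camera(n); cv2.imwrite(f"pics/{n}0.png",p[:,:,::-1]); np.save(f"pics/{n}0.npy",d)
    c=arm.camera_params(n); print(n,c)
    np.savez(f"pics/{n}0p.npz",**c)
E
```

```text
pics
{'time_s': 0.0, 'joint_pos': array([ 1.18240457e+00,  3.51245133e-01,  1.65243635e+00, -8.82266106e-06,
        1.13909944e+00, -8.45970414e-02]), 'joint_vel': array([ 1.74416667e-03,  1.09008756e-03, -2.14624554e-03, -4.01736334e-04,
        8.37388626e-05,  7.03599939e-04]), 'joint_torque': array([-8.29245037e-04, -5.06105053e+01, -2.91397852e+01, -1.35879873e-04,
        4.57946677e-03,  1.80344460e-05]), 'ee_pos': array([164.3594514 , 524.46573063, 191.44891835]), 'eef_rot': array([ 0.23752824,  1.55788468, -0.23935157]), 'contact_force': array([ 0.05422111, -0.45467889, -0.26057245]), 'torque': array([0.01363558, 0.00969079, 0.0520415 ]), 'grip_width': 1.0011100508263744}
scene {'fx': 517.681549300006, 'fy': 517.681549300006, 'cx': 281.5562616181921, 'cy': 213.33293659750294, 'cam_to_world': array([[-3.34458349e-01,  6.20947407e-01, -7.08916025e-01,
         1.50501207e+03],
       [ 9.42345835e-01,  2.29171299e-01, -2.43854141e-01,
         3.54117147e+02],
       [ 1.10426101e-02, -7.49603117e-01, -6.61795458e-01,
         9.65467918e+02],
       [ 0.00000000e+00,  0.0000
[... 284 characters left out ...]
,  2.36732001e-02,  1.99881780e-02,
         1.18757748e+01],
       [-2.30125442e-02, -1.35274901e-01, -9.90540824e-01,
         1.12456506e+03],
       [ 0.00000000e+00,  0.00000000e+00,  0.00000000e+00,
         1.00000000e+00]])}
wrist {'fx': 339.82990016792434, 'fy': 339.82990016792434, 'cx': 277.2371349139521, 'cy': 209.5625417305103, 'cam_to_world': array([[ 2.99682450e-01,  9.01898586e-01,  3.11077755e-01,
         8.28181666e+01],
       [ 9.54038986e-01, -2.83233125e-01, -9.79214518e-02,
         5.50345988e+02],
       [-2.07694096e-04,  3.26125647e-01, -9.45326409e-01,
         3.73914809e+02],
       [ 0.00000000e+00,  0.00000000e+00,  0.00000000e+00,
         1.00000000e+00]])}
```

View pics/scene0.png

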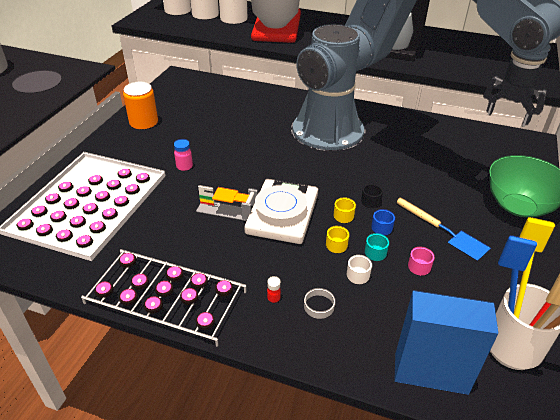

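View pics/top0.png

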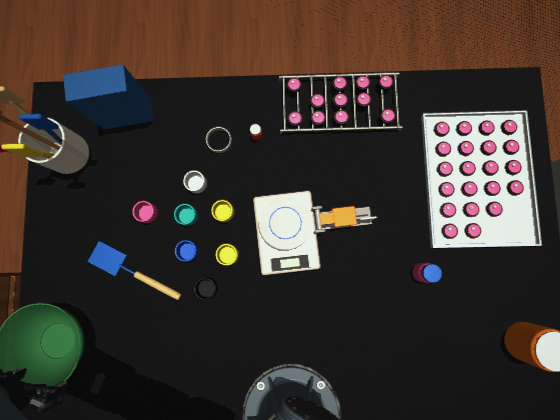

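View pics/wrist0.png

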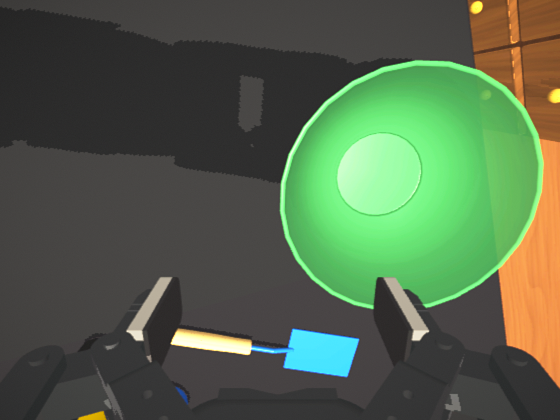

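The overhead picture shows the blue ramekin at about (186,251), with turquoise (185,214), yellow (227,254) and black (206,289) ones around it. The pan is at about (285,222), the orange paddle at (345,216) and the index plate near (372,217).

```bash
cat > h.py <<'E'
import numpy as np,cv2
def cloud(d,c):
    v,u=np.mgrid[:d.shape[0],:d.shape[1]]
    P=np.stack([(u-c['cx'])/c['fx']*d,(v-c['cy'])/c['fy']*d,d],-1)
    T=c['cam_to_world'];return P@T[:3,:3].T+T[:3,3]
def load(n):
    p=cv2.imread(f"pics/{n}.png")[:,:,::-1];d=np.load(f"pics/{n}.npy");return p,d,cloud(d,np.load(f"pics/{n}p.npz"))
def circ(xy):
    A=np.c_[2*xy,np.ones(len(xy))];s=np.linalg.lstsq(A,(xy**2).sum(1),rcond=None)[0]
    return s[:2],np.sqrt(s[2]+s[:2]@s[:2])
E
python3 - <<'E'
from h import *
for n in("top0","scene0"):
    p,d,W=load(n);hsv=cv2.cvtColor(np.ascontiguousarray(p),cv2.COLOR_RGB2HSV)
    print(n)
    X,Y,Z=W[...,0],W[...,1],W[...,2]; ok=d>0
    reg=lambda cx,cy,r:(np.hypot(X-cx,Y-cy)<r)&ok
    # table
    t=ok&(abs(Z)<12)&(p.max(2)<40)&(abs(X-450)<200)&(abs(Y)<250); print("table z",np.median(Z[t]))
    for nm,(lo,hi) in dict(blue=((105,120,50),(125,255,255)),pink=((155,100,100),(175,255,255)),turq=((80,100,60),(98,255,255)),yel=((22,150,100),(35,255,255)),orange=((8,150,100),(21,255,255))).items():
        m=cv2.inRange(hsv,lo,hi)>0
        m&=ok&(X>200)&(X<620)&(abs(Y)<350)&(Z>30)&(Z<90)
        k,l,s,c=cv2.connectedComponentsWithStats(m.astype(np.uint8))
        for i in range(1,k):
            if s[i,4]>25:
                q=W[l==i]; 
                hi_=q[q[:,2]>np.percentile(q[:,2],90)-5]
                cc,r=circ(hi_[:,:2])
                print(nm,s[i],"min",q.min(0).round(),"max",q.max(0).round(),"mean",hi_.mean(0).round(1),"circ",cc.round(1),round(r,1),len(hi_))
    m=ok&(Z>66)&(Z<82)&(X>250)&(X<600)&(abs(Y)<250)&(hsv[...,1]<90)
    k,l,s,c=cv2.connectedComponentsWithStats(m.astype(np.uint8))
    for i in range(1,k):
        if s[i,4]>25: q=W[l==i];(cc,rr)=cv2.minEnclosingCircle(q[:,:2].astype(np.float32));print("panlike",s[i],q.mean(0).round(1),"enc",cc,rr)
    m=ok&(Z>34)&(Z<46)&(X>250)&(X<600)&(Y<150)&(Y>-150)&(p.min(2)>100)
    q=W[m];print("housing",cv2.minAreaRect(q[:,:2].astype(np.float32)),np.median(q[:,2]))
E
python3 -c "
import cv2
p=cv2.imread('pics/top0.png');cv2.imwrite('pics/topc.png',cv2.resize(p[160:310,130:400],None,fx=2.9,fy=2.9,interpolation=cv2.INTER_CUBIC))"
```

```text
top0
table z 0.4946811212114426
blue [174 240  23  22 143] min [407. 243.  30.] max [463. 301.  52.] mean [435.1 270.5  45.3] circ [434.9 272.4] 26.9 97
blue [422 267   5  13  41] min [ 349. -350.   76.] max [ 379. -344.   89.] mean [ 363.8 -346.9   85.5] circ [ 363.2 -351.4] 9.8 31
pink [418 266   5  14  29] min [ 348. -350.   52.] max [ 381. -341.   63.] mean [ 364.2 -345.9   59.3] circ [ 364.4 -362.3] 19.7 20
turq [174 204  22  21 128] min [506. 247.  31.] max [561. 304.  50.] mean [533.3 275.6  45. ] circ [534.1 275.3] 26.7 95
yel [211 200  22  21 117] min [515. 145.  31.] max [570. 202.  51.] mean [542.6 173.2  45.5] circ [541.9 173.4] 26.7 83
yel [215 244  22  22 121] min [394. 134.  30.] max [450. 192.  49.] mean [423.5 162.5  45.5] circ [422.7 162.1] 26.8 84
orange [320 206  37  21 559] min [ 490. -186.   59.] max [542. -91.  71.] mean [ 515.  -144.4   64.9] circ [ 514.  -141.4] 28.4 494
panlike [ 259  197   53   53 2129] [500.9   2.3  72.6] enc (501.4486999511719, 2.7185919284820557) 69.8902587890625
panlike [312 206  13  27 101] [508.5 -84.9  69.2] enc (509.3087463378906, -
[... 863 characters left out ...]
n [390. 137.  31.] max [456. 193.  49.] mean [425.1 164.   43.1] circ [424.3 165.5] 27.0 88
yel [327 226  22  20 214] min [513. 148.  30.] max [574. 205.  49.] mean [543.2 178.2  43.2] circ [543.4 176.6] 27.1 104
orange [212 197  33   6  42] min [ 522. -180.   56.] max [544. -92.  65.] mean [ 535.5 -134.6   60.2] circ [ 491.1 -146.2] 53.0 40
panlike [ 255  185   52   34 1307] [503.2   5.9  71.1] enc (502.0957946777344, 3.1996848583221436) 73.00276184082031
panlike [241 202  10   5  26] [542.4 -78.4  68. ] enc (542.4033813476562, -78.44534301757812) 12.783276557922363
housing ((482.277099609375, -5.044303894042969), (219.20582580566406, 179.3009490966797), 4.061345100402832) 38.70547819259366
```

View pics/topc.png

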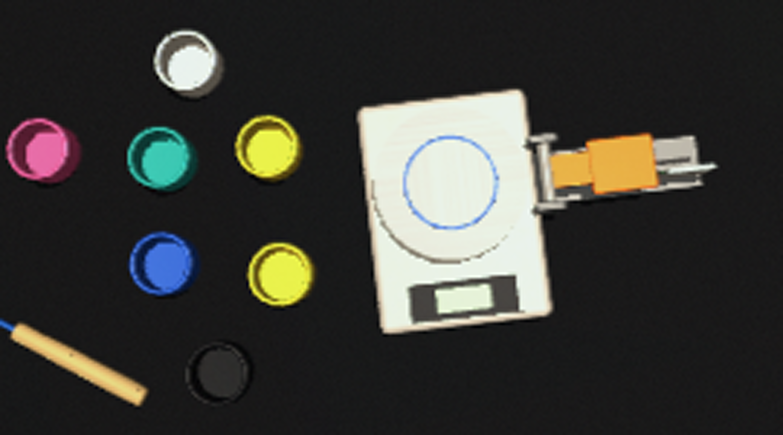

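Run:
```python
from h import *
from scipy.spatial.transform import Rotation as R
from rig import arm
print(R.from_rotvec(arm.observe()['eef_rot']).as_matrix().round(3))
p,d,W=load("top0")
for n,(u,v) in dict(black=(206,289),handle_end=(179,297),handle=(150,283),green=(45,340)).items(): print(n,W[v,u].round())
print("blue/pan floor", W[251,186].round(1))
th=0.094-0.0
for th in(0.08,0.094):
  print("paddle",(501.6+158*np.sin(th),2.9-158*np.cos(th)))
# precise pad centre: wide part of orange
hsv=cv2.cvtColor(np.ascontiguousarray(p),cv2.COLOR_RGB2HSV)
m=(cv2.inRange(hsv,(8,150,100),(21,255,255))>0)&(d>0)&(W[...,2]>57)&(W[...,1]<-122)&(W[...,1]>-250)
q=W[m];print(cv2.minAreaRect(q[:,:2].astype(np.float32)),q[:,2].mean())
```

```text
[[-0.     0.299  0.954]
 [-0.001  0.954 -0.299]
 [-1.    -0.001 -0.   ]]
black [329. 223.   2.]
handle_end [310. 296.   9.]
handle [350. 373.  19.]
green [202. 662.   7.]
blue/pan floor [434.5 277.9   7.6]
paddle (np.float64(514.2265216471293), np.float64(-154.59466959581385))
paddle (np.float64(516.4301376157036), np.float64(-154.40246984170113))
((515.911376953125, -152.5368194580078), (49.83353042602539, 63.200531005859375), 4.609104156494141) 64.6362841480877
```

Request:
arm_command([
  [0.085,0.03,-0.028,0,0],
  [0.085,0.06,-0.056,0,0],
  [0.085,0.09,-0.084,0,0],
  [0.085,0.122,-0.113,0,0],
  [0.085,0.154,-0.143,0,0],
  [0.085,0.186,-0.173,0,0],
  [0.085,0.218,-0.203,0,0],
  [0.085,0.245,-0.228,-0.01,0],
  [0.085,0.262,-0.244,-0.02,0],
  [0.085,0.271,-0.251,-0.03,0],
])

```text
time_s: 1.15
ee_pos: [436.5, 272.2, 161.0]
eef_rot: [0.239, 1.558, -0.241]
contact_force: [0.2, -0.6, 0.4]
grip_width: 0.997
```

```bash
cat > snap.py <<'E'
import sys
from rig import arm
import cv2,numpy as np
tag=sys.argv[1]
o=arm.observe();print(o['time_s'],o['ee_pos'].round(1),o['contact_force'].round(2),round(o['grip_width'],3))
for n in sys.argv[2:]:
    c=arm.camera_params(n);p,d=arm.camera(n); cv2.imwrite(f"pics/{n}{tag}.png",p[:,:,::-1]); np.save(f"pics/{n}{tag}.npy",d)
    np.savez(f"pics/{n}{tag}p.npz",**c)
E
python3 snap.py 1 wrist
python3 - <<'E'
from h import *
p,d,W=load("wrist1");hsv=cv2.cvtColor(np.ascontiguousarray(p),cv2.COLOR_RGB2HSV)
X,Y,Z=W[...,0],W[...,1],W[...,2]
m=(cv2.inRange(hsv,(103,100,40),(125,255,255))>0)&(d>0)&(Z>38)&(Z<52)&(X>380)&(X<490)&(Y>220)&(Y<330)
q=W[m];print(len(q),circ(q[:,:2]),cv2.minEnclosingCircle(q[:,:2].astype(np.float32)),np.median(q[:,2]))
E
```

```text
1.15 [436.5 272.2 161. ] [ 0.15 -0.61  0.41] 0.997
975 (array([432.96687025, 275.96949145]), np.float64(26.594431598031274)) ((433.5353698730469, 275.8389587402344), 28.90436363220215) 44.907209978954484
```

View pics/wrist1.png

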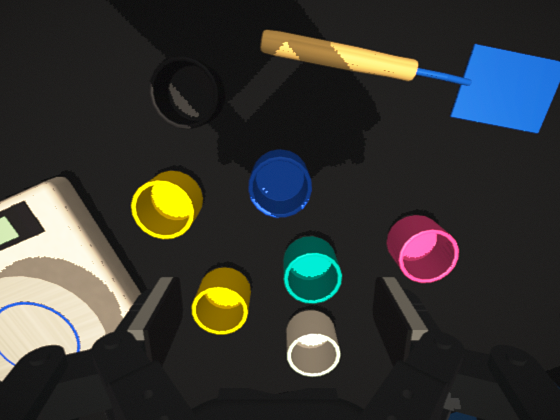

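The wrist picture shows the blue ramekin at (281,184), rim at z=45. The fingers have clearance to the neighbours, so I'm descending.

Request:
arm_command([
  [0.085,-0.001,0.002,-0.02,0],
  [0.085,-0.001,0.003,-0.045,0],
  [0.085,-0.001,0.003,-0.07,0],
  [0.085,-0.001,0.003,-0.09,0],
  [0.085,-0.001,0.003,-0.11,0],
  [0.085,-0.001,0.003,-0.125,0],
  [0.085,-0.001,0.003,-0.138,0],
  [0.085,-0.001,0.003,-0.148,0],
  [0.085,-0.001,0.003,-0.154,0],
  [0.085,-0.001,0.003,-0.154,0],
])

```text
time_s: 2.2
ee_pos: [434.9, 274.8, 5.0]
eef_rot: [0.238, 1.56, -0.242]
contact_force: [0.0, -0.1, 0.6]
grip_width: 0.996
```

Request:
arm_command([
  [0.07,0,0,0,0],
  [0.06,0,0,0,0],
  [0.05,0,0,0,0],
  [0.045,0,0,0,0],
  [0.045,0,0,0,0],
  [0.045,0,0,0,0],
  [0.045,0,0,0,0],
  [0.045,0,0,0,0],
  [0.045,0,0,0,0],
  [0.045,0,0,0,0],
])

```text
time_s: 3.2
ee_pos: [434.9, 274.9, 5.0]
eef_rot: [0.238, 1.56, -0.242]
contact_force: [1.0, 0.3, -0.2]
grip_width: 0.527
```

```bash
python3 snap.py 2 scene
python3 -c "
import cv2
p=cv2.imread('pics/scene2.png');cv2.imwrite('pics/s2c.png',cv2.resize(p[120:300,300:500],None,fx=3,fy=3,interpolation=cv2.INTER_CUBIC))"
```

```text
3.2 [434.9 274.9   5. ] [ 0.95  0.31 -0.2 ] 0.527
```

View pics/s2c.png

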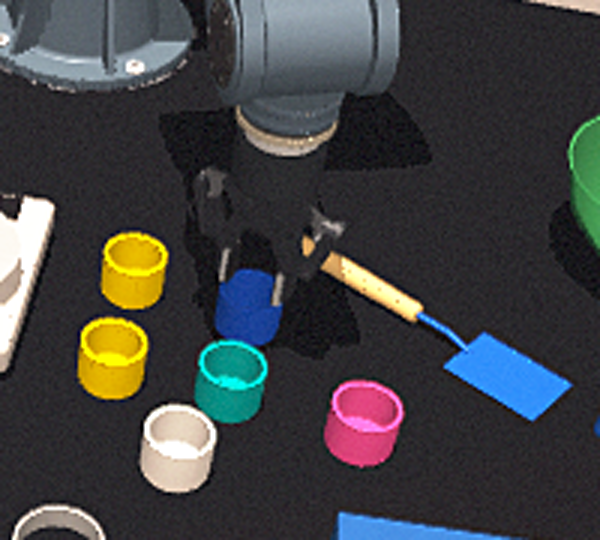

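```bash
python3 snap.py 3 wrist top
python3 - <<'E'
from h import *
for n in("scene2","wrist3","top3"):
    p,d,W=load(n);hsv=cv2.cvtColor(np.ascontiguousarray(p),cv2.COLOR_RGB2HSV)
    X,Y,Z=W[...,0],W[...,1],W[...,2]
    m=(cv2.inRange(hsv,(105,120,30),(125,255,255))>0)&(d>0)&(Z>38)&(Z<56)&(X>370)&(X<500)&(Y>210)&(Y<340)
    q=W[m];print(n,len(q),np.percentile(q,[0,100],0).round(1) if len(q) else 0, circ(q[:,:2]) if len(q)>3 else 0)
p=cv2.imread('pics/top3.png');cv2.imwrite('pics/t3c.png',cv2.resize(p[200:300,130:260],None,fx=5,fy=5,interpolation=cv2.INTER_CUBIC))
E
```

```text
3.25 [434.9 274.8   4.9] [0.33 0.83 0.01] 0.522
scene2 100 [[405.  247.7  38.1]
 [467.1 302.9  52.7]] (array([436.37060521, 275.52898082]), np.float64(26.734919753411997))
wrist3 3242 [[404.4 248.8  38. ]
 [462.6 304.3  53.4]] (array([432.64799953, 275.94221247]), np.float64(26.52971365527943))
top3 18 [[438.3 245.4  40. ]
 [460.2 259.4  47.9]] (array([443.73103345, 260.01025197]), np.float64(13.32773343659708))
```

View pics/wrist3.png

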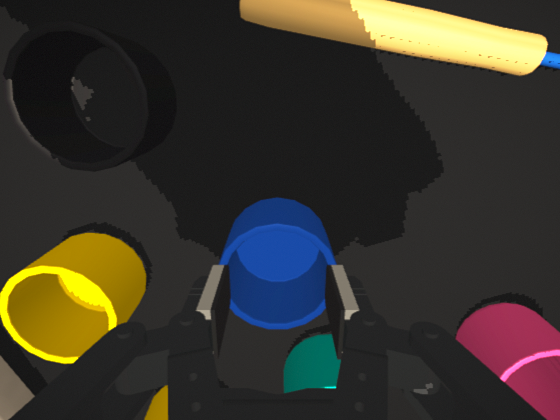

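View pics/t3c.png

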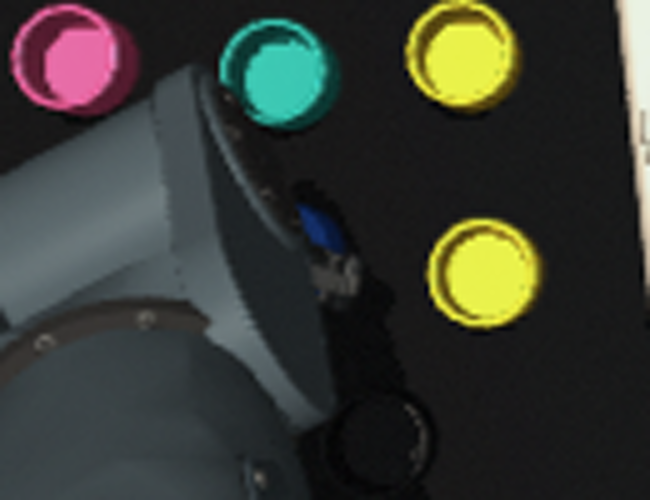

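The wrist picture shows the cup centred between the pads (about 222 to 335 px) and unmoved. I'll tighten to be sure of the grip, then lift.

Request:
arm_command([
  [0.03,0,0,0,0],
  [0.02,0,0,0,0],
  [0.02,0,0,0,0],
  [0.02,0,0,0.005,0],
  [0.02,0,0,0.015,0],
  [0.02,0,0,0.03,0],
  [0.02,0,0,0.045,0],
  [0.02,0,0,0.06,0],
  [0.02,0,0,0.07,0],
  [0.02,0,0,0.07,0],
])

```text
time_s: 4.35
ee_pos: [435.7, 275.3, 76.5]
eef_rot: [0.239, 1.558, -0.241]
contact_force: [0.1, 0.4, 0.2]
grip_width: 0.234
```

```bash
python3 snap.py 4 wrist scene
python3 - <<'E'
from h import *
for n in("scene4","wrist4"):
    p,d,W=load(n);hsv=cv2.cvtColor(np.ascontiguousarray(p),cv2.COLOR_RGB2HSV)
    X,Y,Z=W[...,0],W[...,1],W[...,2]
    m=(cv2.inRange(hsv,(105,120,30),(125,255,255))>0)&(d>0)&(Z>60)&(Z<130)&(X>370)&(X<500)&(Y>210)&(Y<340)
    q=W[m];print(n,len(q),np.percentile(q,[1,99],0).round(1))
    t=q[:,2]>np.percentile(q[:,2],97)-7; print(circ(q[t][:,:2]),np.median(q[t][:,2]))
E
```

```text
4.35 [435.7 275.3  76.5] [0.07 0.45 0.25] 0.234Traceback (most recent call last):
  File "<stdin>", line 6, in <module>
    return _quantile_unchecked(
        a, q, axis, out, overwrite_input, method, keepdims, weights)
    return _ureduce(a,
                    func=_quantile_ureduce_func,
    ...<5 lines>...
                    overwrite_input=overwrite_input,
                    method=method)
    r = func(a, **kwargs)
    result = _quantile(arr,
                       quantiles=q,
    ...<2 lines>...
                       out=out,
                       weights=wgt)
    slices_having_nans = np.isnan(arr[-1, ...])
                                  ~~~^^^^^^^^^
IndexError: index -1 is out of bounds for axis 0 with size 0
```

View pics/wrist4.png

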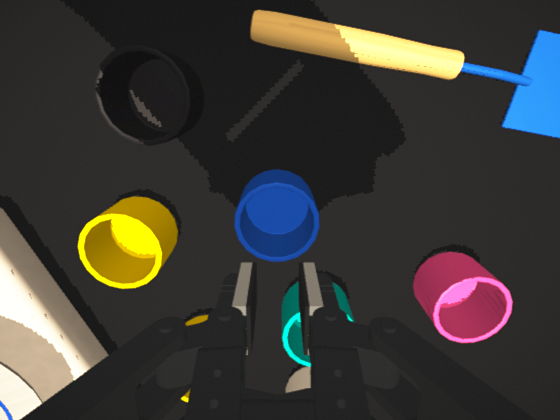

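View pics/scene4.png

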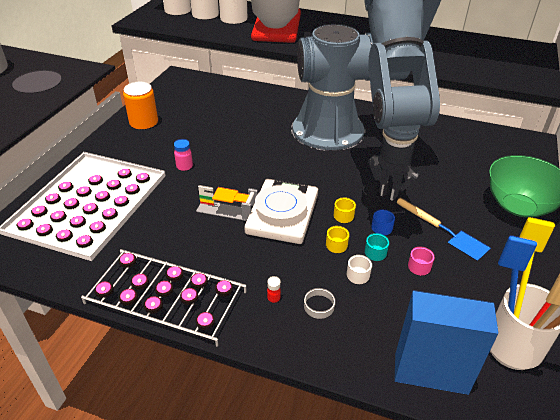

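The cup stayed on the counter and the fingers closed past it without contact. I need to find where the fingers really are against the reported TCP.

Run:
```python
from h import *
from rig import arm
p,d,W=load("wrist4")
for uv in[(247,270),(243,300),(238,330),(308,270),(311,300),(316,330),(250,268),(304,268)]: print(uv,W[uv[1],uv[0]].round(1),d[uv[1],uv[0]],p[uv[1],uv[0]])
p,d,W=load("scene4")
X,Y,Z=W[...,0],W[...,1],W[...,2]
m=(d>0)&(Z>60)&(Z<160)&(X>330)&(X<520)&(Y>200)&(Y<350)
q=W[m];
for z in range(60,160,10):
    s=q[(q[:,2]>=z)&(q[:,2]<z+10)]
    if len(s):print(z,len(s),s.min(0).round(),s.max(0).round())
hsv=cv2.cvtColor(np.ascontiguousarray(p),cv2.COLOR_RGB2HSV)
c=np.load("pics/wrist4p.npz");T=np.linalg.inv(c['cam_to_world'])
for w in[(435.7,275.3,76.5),(435.7,275.3,95.5)]:
    v=T[:3,:3]@w+T[:3,3];print(v,c['fx']*v[0]/v[2]+c['cx'],c['fy']*v[1]/v[2]+c['cy'])
cv2.imwrite('pics/s4c.png',cv2.resize(p[130:250,340:460][:,:,::-1],None,fx=5,fy=5,interpolation=cv2.INTER_CUBIC))
```

```text
(247, 270) [419.9 266.6 127.5] 148.04709 [132 125 111]
(243, 300) [420.5 266.8 149.5] 127.42089 [130 124 110]
(238, 330) [419.1 267.5 168.4] 109.03184 [37 38 38]
(308, 270) [428.  291.9 127.4] 148.17819 [131 125 111]
(311, 300) [427.6 291.2 150.4] 126.39216 [132 124 111]
(316, 330) [426.7 291.3 168.3] 109.16468 [37 36 36]
(250, 268) [420.4 267.6 125.6] 149.93918 [126 118 106]
(304, 268) [427.3 290.4 126. ] 149.38106 [115 108  98]
110 15 [422. 259. 113.] [449. 294. 120.]
120 38 [425. 252. 120.] [453. 297. 130.]
130 51 [419. 252. 130.] [453. 300. 140.]
140 40 [421. 251. 140.] [452. 299. 150.]
150 49 [422. 239. 150.] [457. 304. 160.]
[-6.25297467e-02  2.14005933e+01  2.00307864e+02] 277.13105082344106 245.86946119095828
[-7.31466651e-02  2.75976543e+01  1.82346897e+02] 277.100815490552 260.99477480364163
```

View pics/s4c.png

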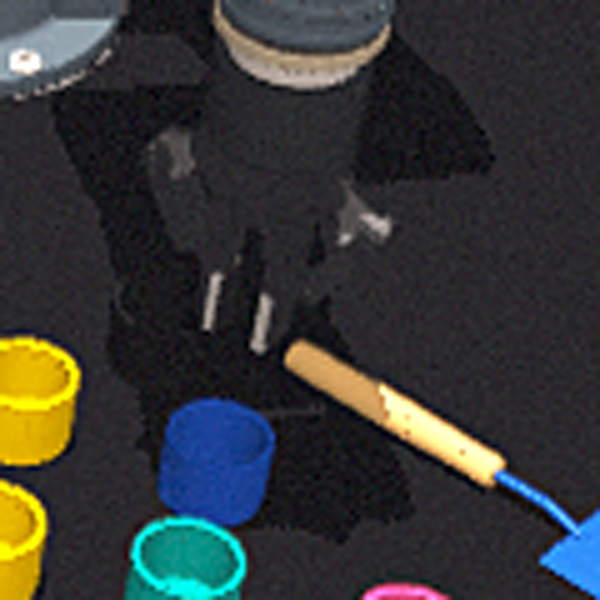

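Depth from both cameras shows the fingertips ending at z≈115–120 while the reported TCP is at 76.5. So the real tips are about 38 mm higher than reported, and I closed just above the rim. I'll reopen and measure this properly.

Request:
arm_command([
  [0.06,0,0,0,0],
  [0.085,0,0,0,0],
  [0.085,0,0,0,0],
  [0.085,0,0,0,0],
  [0.085,0,0,0,0],
  [0.085,0,0,0,0],
  [0.085,0,0,0,0],
  [0.085,0,0,0,0],
  [0.085,0,0,0,0],
  [0.085,0,0,0,0],
])

```text
time_s: 5.45
ee_pos: [434.8, 274.8, 74.9]
eef_rot: [0.238, 1.56, -0.242]
contact_force: [0.1, 0.3, -0.0]
grip_width: 0.996
```

```bash
python3 snap.py 5 scene wrist
python3 - <<'E'
from h import *
for n in("scene4","scene5","wrist4","wrist5"):
    p,d,W=load(n);X,Y,Z=W[...,0],W[...,1],W[...,2]
    m=(d>0)&(Z>55)&(Z<145)&(X>360)&(X<500)&(Y>200)&(Y<350)
    q=W[m];q=q[np.argsort(q[:,2])];print(n,len(q));print(q[:60:6].round(0).tolist())
E
```

```text
5.45 [434.8 274.8  74.9] [ 0.11  0.35 -0.03] 0.996
scene4 127
[[439.0, 291.0, 113.0], [448.0, 284.0, 117.0], [442.0, 259.0, 119.0], [425.0, 269.0, 122.0], [446.0, 296.0, 123.0], [434.0, 265.0, 124.0], [442.0, 263.0, 127.0], [453.0, 286.0, 128.0], [450.0, 295.0, 129.0], [442.0, 263.0, 130.0]]
scene5 69
[[454.0, 320.0, 126.0], [453.0, 321.0, 129.0], [456.0, 324.0, 132.0], [412.0, 238.0, 134.0], [457.0, 319.0, 135.0], [431.0, 231.0, 136.0], [431.0, 226.0, 138.0], [424.0, 224.0, 139.0], [427.0, 232.0, 140.0], [459.0, 313.0, 141.0]]
wrist4 2217
[[430.0, 288.0, 117.0], [425.0, 268.0, 118.0], [423.0, 269.0, 118.0], [428.0, 290.0, 119.0], [425.0, 268.0, 119.0], [428.0, 291.0, 119.0], [421.0, 268.0, 119.0], [434.0, 286.0, 120.0], [427.0, 268.0, 120.0], [436.0, 286.0, 120.0]]
wrist5 2183
[[451.0, 315.0, 127.0], [422.0, 234.0, 128.0], [427.0, 233.0, 128.0], [444.0, 317.0, 128.0], [451.0, 315.0, 128.0], [445.0, 316.0, 128.0], [413.0, 237.0, 128.0], [423.0, 234.0, 128.0], [453.0, 314.0, 129.0], [412.0, 237.0, 129.0]]
```

View pics/wrist5.png

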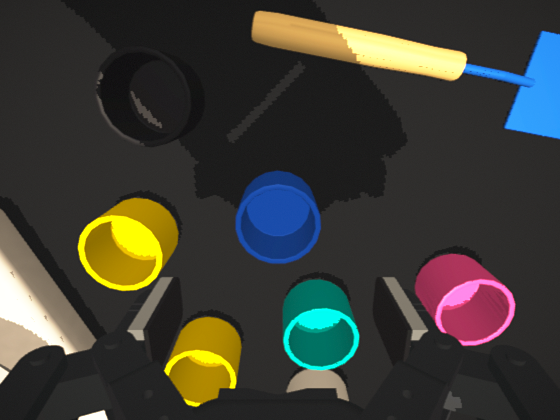

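The tips sit 53 mm above the reported TCP when open and about 41 mm above it nearly shut. That's a constant offset of about 40 mm plus the stated 13 mm swing. I'm going down with this correction, to a reported z of about -35.

Request:
arm_command([
  [0.085,0,0,-0.015,0],
  [0.085,0,0,-0.035,0],
  [0.085,0,0,-0.055,0],
  [0.085,0,0,-0.07,0],
  [0.085,0,0,-0.08,0],
  [0.085,0,0,-0.09,0],
  [0.085,0,0,-0.098,0],
  [0.085,0,0,-0.104,0],
  [0.085,0,0,-0.109,0],
  [0.085,0,0,-0.109,0],
])

```text
time_s: 6.55
ee_pos: [434.7, 274.7, -34.5]
eef_rot: [0.237, 1.56, -0.242]
contact_force: [-0.7, -0.1, 0.2]
grip_width: 0.993
```

```bash
python3 snap.py 6 scene wrist
python3 - <<'E'
from h import *
p=cv2.imread('pics/scene6.png');cv2.imwrite('pics/s6c.png',cv2.resize(p[130:250,340:460],None,fx=5,fy=5,interpolation=cv2.INTER_CUBIC))
E
```

```text
6.55 [434.7 274.7 -34.5] [-0.7  -0.08  0.16] 0.993
```

View pics/s6c.png

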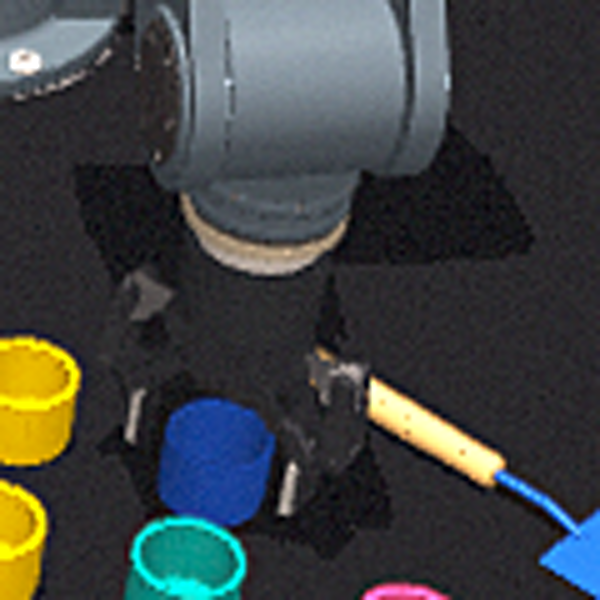

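View pics/wrist6.png

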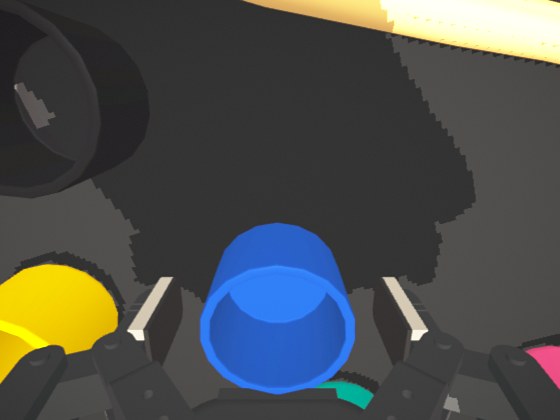

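Both pictures now show the pads on either side of the cup, with the cup centred at (278,330) in the wrist view. I'm closing.

Request:
arm_command([
  [0.075,0,0,0,0],
  [0.068,0,0,0,0],
  [0.06,0,0,0,0],
  [0.055,0,0,0,0],
  [0.045,0,0,0,0],
  [0.03,0,0,0,0],
  [0.03,0,0,0,0],
  [0.03,0,0,0,0],
  [0.03,0,0,0,0],
  [0.03,0,0,0,0],
])

```text
time_s: 7.65
ee_pos: [435.1, 274.9, -33.3]
eef_rot: [0.238, 1.559, -0.242]
contact_force: [-2.0, -2.9, 9.5]
grip_width: 0.673
```

Request:
arm_command([
  [0.03,0,0,0.005,0],
  [0.03,0,0,0.015,0],
  [0.03,0,0,0.03,0],
  [0.03,0,0,0.05,0],
  [0.03,0,0,0.07,0],
  [0.03,0,0,0.09,0],
  [0.03,0,0,0.105,0],
  [0.03,0,0,0.115,0],
  [0.03,0,0,0.12,0],
  [0.03,0,0,0.12,0],
])

```text
time_s: 8.65
ee_pos: [435.2, 274.9, 87.1]
eef_rot: [0.238, 1.559, -0.242]
contact_force: [-0.1, -0.4, -2.8]
grip_width: 0.671
```

```bash
python3 snap.py 7 scene wrist
python3 - <<'E'
from h import *
for n in("scene7","wrist7"):
    p,d,W=load(n);hsv=cv2.cvtColor(np.ascontiguousarray(p),cv2.COLOR_RGB2HSV)
    X,Y,Z=W[...,0],W[...,1],W[...,2]
    m=(cv2.inRange(hsv,(105,100,30),(125,255,255))>0)&(d>0)&(Z>60)&(Z<200)&(X>360)&(X<500)&(Y>200)&(Y<350)
    q=W[m];print(n,len(q))
    if len(q)>20:
        print(np.percentile(q,[1,99],0).round(1));t=q[:,2]>np.percentile(q[:,2],97)-6; print(circ(q[t][:,:2]),np.median(q[t][:,2]))
E
```

```text
8.65 [435.2 274.9  87.1] [-0.09 -0.4  -2.82] 0.671
scene7 501
[[407.  247.5 120.8]
 [466.2 299.6 167.1]]
(array([436.57846511, 275.78826069]), np.float64(27.07640245228842)) 162.83203445081438
wrist7 20388
[[404.9 249.4 124.3]
 [459.4 303.2 165.8]]
(array([432.54263567, 275.88270071]), np.float64(26.546314318115954)) 164.46999191437692
```

View pics/wrist7.png

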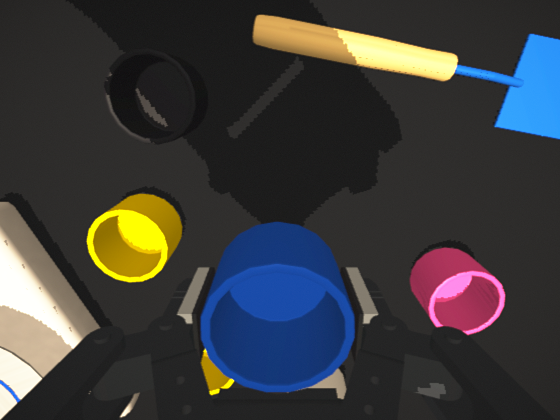

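View pics/scene7.png

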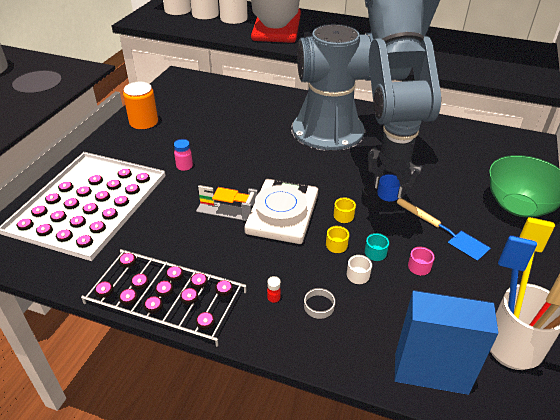

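The cup is held level, rim centred in the wrist view at about (278,325). Its underside is at z≈120 and it weighs about 2.8 N, so the pan should sink about 8 mm. Next I'm carrying it over to the pan.

Request:
arm_command([
  [0.03,0.004,-0.015,0,0],
  [0.03,0.011,-0.045,0,0],
  [0.03,0.02,-0.08,0,0],
  [0.03,0.029,-0.118,0,0],
  [0.03,0.038,-0.156,0,0],
  [0.03,0.047,-0.193,0,0],
  [0.03,0.055,-0.225,0,0],
  [0.03,0.061,-0.25,0,0],
  [0.03,0.065,-0.265,0,0],
  [0.03,0.066,-0.27,0,0],
])

```text
time_s: 9.75
ee_pos: [500.7, 3.3, 85.8]
eef_rot: [0.239, 1.561, -0.244]
contact_force: [-0.2, 0.8, -2.9]
grip_width: 0.67
```

```bash
python3 snap.py 8 scene wrist
python3 - <<'E'
from h import *
for n in("scene8","wrist8"):
    p,d,W=load(n);hsv=cv2.cvtColor(np.ascontiguousarray(p),cv2.COLOR_RGB2HSV)
    X,Y,Z=W[...,0],W[...,1],W[...,2]
    m=(cv2.inRange(hsv,(105,100,30),(125,255,255))>0)&(d>0)&(Z>95)&(Z<200)&(X>430)&(X<580)&(Y>-60)&(Y<80)
    q=W[m];print(n,len(q))
    print(np.percentile(q,[1,99],0).round(1));t=q[:,2]>np.percentile(q[:,2],97)-6; print(circ(q[t][:,:2]),np.median(q[t][:,2]))
    m=(d>0)&(Z>66)&(Z<80)&(X>400)&(X<600)&(Y>-70)&(Y<80)&(hsv[...,1]<90)
    q=W[m];print("pan",len(q),cv2.minEnclosingCircle(q[:,:2].astype(np.float32)),np.median(q[:,2]))
    m=(cv2.inRange(hsv,(105,80,60),(125,255,255))>0)&(d>0)&(Z>66)&(Z<80)&(X>440)&(X<560)&(Y>-70)&(Y<80)
    q=W[m];print("ring",len(q),circ(q[:,:2]) if len(q)>5 else 0)
E
```

```text
9.75 [500.7   3.3  85.8] [-0.22  0.78 -2.89] 0.67
scene8 412
[[472.4 -22.4 120.8]
 [531.1  29.  173.8]]
(array([501.63678342,   4.93184092]), np.float64(27.341223134766427)) 162.00220271445744
pan 1168 ((503.90704345703125, -2.342127799987793), 77.74413299560547) 71.09904031113655
ring 68 (array([501.10917831,   5.06386015]), np.float64(41.217774784857696))
wrist8 20313
[[470.7 -21.8 123.5]
 [525.3  31.9 165.2]]
(array([498.41453685,   4.73818104]), np.float64(26.528503923338153)) 163.8184298561169
pan 22439 ((500.4782409667969, 5.138950347900391), 70.04242706298828) 72.49763327229547
ring 1234 (array([500.39487083,   5.03608928]), np.float64(41.41980313178842))
```

View pics/wrist8.png

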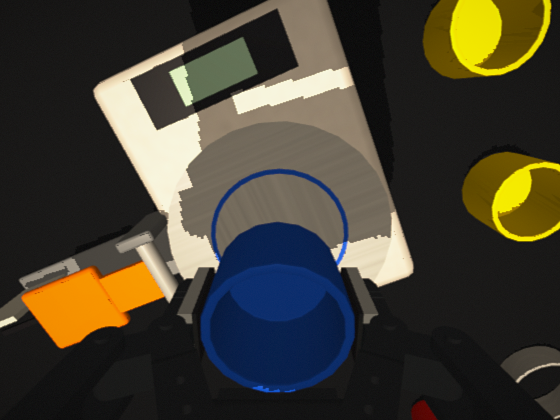

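The wrist view shows the cup's ring circle and the pan's blue ring concentric: cup (500,4.8) against ring (500.7,5), within 2 mm. The underside is about 47 mm above the pan, so I'm lowering.

Request:
arm_command([
  [0.03,0,0,-0.006,0],
  [0.03,0,0,-0.014,0],
  [0.03,0,0,-0.022,0],
  [0.03,0,0,-0.029,0],
  [0.03,0,0,-0.034,0],
  [0.03,0,0,-0.038,0],
  [0.03,0,0,-0.041,0],
  [0.03,0,0,-0.044,0],
  [0.03,0,0,-0.046,0],
  [0.03,0,0,-0.046,0],
])

```text
time_s: 10.85
ee_pos: [500.4, 4.5, 39.8]
eef_rot: [0.238, 1.561, -0.243]
contact_force: [-1.0, 0.0, -2.7]
grip_width: 0.67
```

Request:
arm_command([
  [0.03,0,0,-0.001,0],
  [0.03,0,0,-0.002,0],
  [0.03,0,0,-0.003,0],
  [0.03,0,0,-0.004,0],
  [0.03,0,0,-0.005,0],
  [0.03,0,0,-0.006,0],
  [0.03,0,0,-0.006,0],
  [0.03,0,0,-0.006,0],
  [0.03,0,0,-0.006,0],
  [0.03,0,0,-0.006,0],
])

```text
time_s: 11.85
ee_pos: [500.5, 4.5, 33.8]
eef_rot: [0.238, 1.561, -0.243]
contact_force: [0.4, -0.3, -0.5]
grip_width: 0.67
```

The pan has taken about 2.3 of the 2.8 N. I'll go 1 mm further, then open.

Request:
arm_command([
  [0.03,0,0,-0.001,0],
  [0.03,0,0,-0.001,0],
  [0.06,0,0,-0.001,0],
  [0.065,0,0,-0.001,0],
  [0.07,0,0,-0.001,0],
  [0.075,0,0,-0.001,0],
  [0.085,0,0,-0.001,0],
  [0.085,0,0,-0.001,0],
  [0.085,0,0,-0.001,0],
  [0.085,0,0,-0.001,0],
])

```text
time_s: 12.85
ee_pos: [500.5, 4.5, 32.8]
eef_rot: [0.238, 1.561, -0.243]
contact_force: [-0.8, 0.2, 0.0]
grip_width: 0.994
```

```bash
python3 snap.py 9 wrist
```

```text
12.85 [500.5   4.5  32.8] [-0.79  0.24  0.04] 0.994
```

View pics/wrist9.png

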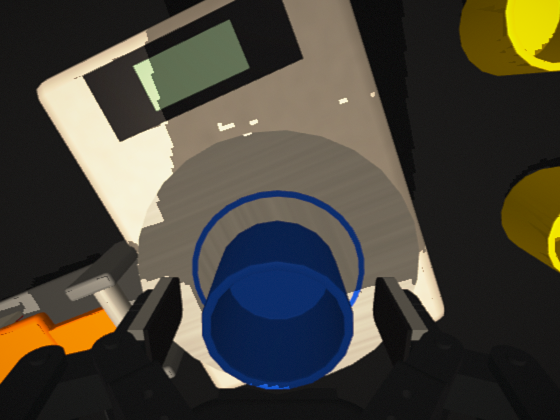

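The cup stands free and centred inside the ring, with gaps to both pads. I'm lifting straight up before closing the fingers.

Request:
arm_command([
  [0.085,0,0,0.005,0],
  [0.085,0,0,0.015,0],
  [0.085,0,0,0.03,0],
  [0.085,0,0,0.045,0],
  [0.085,0,0,0.06,0],
  [0.085,0,0,0.08,0],
  [0.085,0,0,0.095,0],
  [0.085,0,0,0.105,0],
  [0.085,0,0,0.11,0],
  [0.085,0,0,0.11,0],
])

```text
time_s: 13.9
ee_pos: [500.7, 4.5, 143.3]
eef_rot: [0.238, 1.56, -0.243]
contact_force: [-0.3, -0.7, -0.3]
grip_width: 0.992
```

```bash
python3 snap.py 10 scene wrist
cat > cup.py <<'E'
import sys
from h import *
for n in sys.argv[1:]:
    p,d,W=load(n);hsv=cv2.cvtColor(np.ascontiguousarray(p),cv2.COLOR_RGB2HSV)
    X,Y,Z=W[...,0],W[...,1],W[...,2]
    m=(cv2.inRange(hsv,(105,100,30),(125,255,255))>0)&(d>0)&(Z>80)&(Z<200)&(X>430)&(X<580)&(Y>-60)&(Y<80)
    q=W[m];t=q[:,2]>np.percentile(q[:,2],97)-6; print(n,len(q),circ(q[t][:,:2]),np.median(q[t][:,2]))
    m=(cv2.inRange(hsv,(105,80,60),(125,255,255))>0)&(d>0)&(Z>55)&(Z<78)&(np.hypot(X-501,Y-5)>35)&(np.hypot(X-501,Y-5)<50)
    q=W[m];print("ring",len(q),circ(q[:,:2]) if len(q)>5 else 0, np.median(q[:,2]))
    m=(cv2.inRange(hsv,(8,150,90),(24,255,255))>0)&(d>0)&(Z>25)&(Z<75)&(Y<-124)&(Y>-250)&(X>400)&(X<620)
    q=W[m]
    if len(q)>20:
        A=np.c_[q[:,1],np.ones(len(q))];s=np.linalg.lstsq(A,q[:,2],rcond=None)[0]
        print("pad",len(q),cv2.minAreaRect(q[:,:2].astype(np.float32)),q[:,2].mean(),"slope",s[0])
E
python3 cup.py scene10 wrist10
```

```text
13.9 [500.7   4.5 143.3] [-0.31 -0.69 -0.29] 0.992
scene10 375 (array([502.36499303,   6.15413889]), np.float64(27.051406651444264)) 107.97975459019926
ring 54 (array([501.22684308,   5.02306821]), np.float64(41.3920753726322)) 63.96209110914623
pad 43 ((516.2579956054688, -153.05502319335938), (56.55500411987305, 57.45887756347656), 0.0400695875287056) 60.46674494310431 slope -0.01433085782313762
wrist10 3198 (array([498.4715969 ,   5.64274093]), np.float64(26.53191799134879)) 109.4595427280851
ring 787 (array([500.33749177,   5.11242013]), np.float64(41.40789119749349)) 65.16231182813334
pad 3372 ((516.1373901367188, -167.293701171875), (49.69195556640625, 91.01171875), 5.492946624755859) 64.0536522258496 slope 0.006307177502065479
```

View pics/wrist10.png

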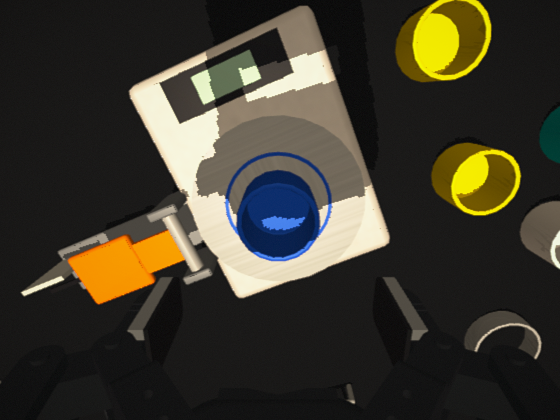

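The cup is 2 mm from the ring centre, and the pan is at z≈65 (down about 7–8 mm). Next: go over the paddle at about (515.5,-153) with the fingers shut.

Request:
arm_command([
  [0.06,0.001,-0.01,0,0],
  [0.04,0.003,-0.03,0,0],
  [0.02,0.005,-0.055,0,0],
  [0,0.008,-0.08,0,0],
  [0,0.01,-0.105,0,0],
  [0,0.012,-0.13,0,0],
  [0,0.014,-0.147,0,0],
  [0,0.015,-0.155,0,0],
  [0,0.015,-0.157,0,0],
  [0,0.015,-0.157,0,0],
])

```text
time_s: 15.0
ee_pos: [515.1, -152.1, 142.2]
eef_rot: [0.238, 1.562, -0.243]
contact_force: [-0.1, 0.8, 0.1]
grip_width: 0.0
```

Request:
arm_command([
  [0,0,0,-0.01,0],
  [0,0,0,-0.025,0],
  [0,0,0,-0.04,0],
  [0,0,0,-0.055,0],
  [0,0,0,-0.068,0],
  [0,0,0,-0.078,0],
  [0,0,0,-0.086,0],
  [0,0,0,-0.092,0],
  [0,0,0,-0.096,0],
  [0,0,0,-0.096,0],
])

```text
time_s: 16.0
ee_pos: [515.0, -152.0, 45.9]
eef_rot: [0.238, 1.562, -0.243]
contact_force: [0.2, -0.1, -0.5]
grip_width: -0.0
```

```bash
python3 snap.py 11 scene wrist
python3 - <<'E'
from h import *
p=cv2.imread('pics/scene11.png');cv2.imwrite('pics/s11c.png',cv2.resize(p[130:260,180:330],None,fx=4,fy=4,interpolation=cv2.INTER_CUBIC))
for n in("scene11","wrist11"):
    p,d,W=load(n);X,Y,Z=W[...,0],W[...,1],W[...,2]
    m=(d>0)&(Z>72)&(Z<110)&(X>470)&(X<560)&(Y>-200)&(Y<-115)
    q=W[m];q=q[np.argsort(q[:,2])];print(n,len(q));print(q[:60:6].round(0).tolist(),q[:80].mean(0))
E
```

```text
16.0 [ 515.  -152.    45.9] [ 0.21 -0.11 -0.48] -0.0
scene11 68
[[513.0, -145.0, 83.0], [515.0, -141.0, 89.0], [523.0, -161.0, 93.0], [514.0, -141.0, 96.0], [526.0, -141.0, 97.0], [524.0, -142.0, 99.0], [528.0, -149.0, 100.0], [524.0, -142.0, 103.0], [517.0, -166.0, 104.0], [511.0, -139.0, 108.0]] [ 522.57563563 -148.19495534   99.64163385]
wrist11 1409
[[506.0, -144.0, 87.0], [504.0, -147.0, 89.0], [505.0, -146.0, 89.0], [502.0, -154.0, 89.0], [505.0, -147.0, 90.0], [506.0, -143.0, 90.0], [502.0, -152.0, 90.0], [504.0, -147.0, 91.0], [504.0, -146.0, 91.0], [503.0, -150.0, 91.0]] [ 503.82506516 -148.16442115   90.37922081]
```

View pics/s11c.png

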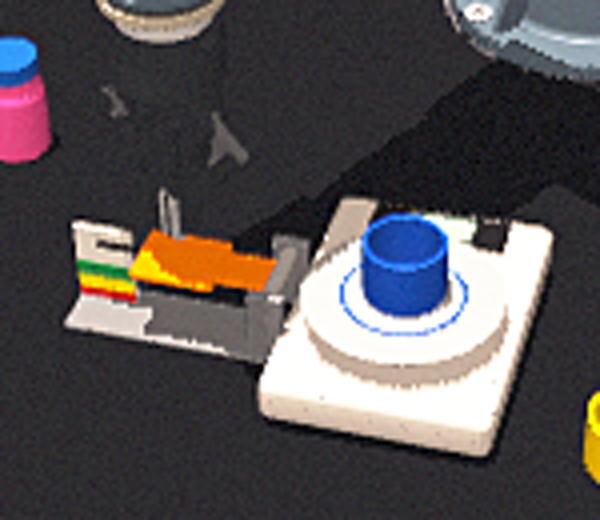

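View pics/wrist11.png

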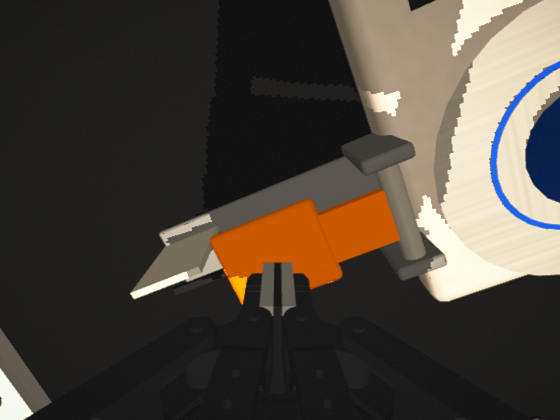

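The shut fingertips are at z≈86, again 40 mm above the report, and over the pad's middle. The black pointer is in the white band at crop (110,245). Contact should come at a reported z of about 24 and the target at about 7.

Request:
arm_command([
  [0,0,0,-0.006,0],
  [0,0,0,-0.012,0],
  [0,0,0,-0.017,0],
  [0,0,0,-0.02,0],
  [0,0,0,-0.022,0],
  [0,0,0,-0.024,0],
  [0,0,0,-0.026,0],
  [0,0,0,-0.028,0],
  [0,0,0,-0.029,0],
  [0,0,0,-0.029,0],
])

```text
time_s: 17.1
ee_pos: [515.2, -152.2, 17.4]
eef_rot: [0.238, 1.561, -0.243]
contact_force: [-2.5, 0.7, 5.0]
grip_width: -0.002
```

```bash
python3 snap.py 12 scene; python3 cup.py scene12
```

```text
17.1 [ 515.2 -152.2   17.4] [-2.54  0.68  5.  ] -0.002
scene12 368 (array([502.19750526,   6.12885379]), np.float64(26.764809945769702)) 107.56770223217188
ring 50 (array([500.44173831,   5.33239147]), np.float64(41.64207378727475)) 63.71057472061352
pad 163 ((520.4835205078125, -155.33078002929688), (51.10005187988281, 69.8773422241211), 13.179476737976074) 54.636831389498575 slope 0.14080332841976154
```

Request:
arm_command([
  [0,0,0,-0.002,0],
  [0,0,0,-0.004,0],
  [0,0,0,-0.006,0],
  [0,0,0,-0.007,0],
  [0,0,0,-0.008,0],
  [0,0,0,-0.009,0],
  [0,0,0,-0.009,0],
  [0,0,0,-0.009,0],
  [0,0,0,-0.009,0],
  [0,0,0,-0.009,0],
])

```text
time_s: 18.15
ee_pos: [515.6, -152.0, 8.9]
eef_rot: [0.238, 1.561, -0.243]
contact_force: [-2.1, 2.2, 7.1]
grip_width: 0.001
```

```bash
python3 snap.py 13 scene wrist; python3 cup.py scene13
python3 - <<'E'
import cv2
p=cv2.imread('pics/scene13.png');cv2.imwrite('pics/s13c.png',cv2.resize(p[165:245,185:325],None,fx=5.5,fy=5.5,interpolation=cv2.INTER_CUBIC))
E
```

```text
18.15 [ 515.6 -152.     8.9] [-2.14  2.16  7.11] 0.001
scene13 365 (array([501.99576323,   6.22288768]), np.float64(26.830426021569917)) 107.48610228992095
ring 52 (array([500.73539709,   5.14582088]), np.float64(41.71575549274833)) 63.65521620744755
pad 159 ((521.5563354492188, -165.35955810546875), (52.86850357055664, 88.42192077636719), 9.272188186645508) 45.43903308583931 slope 0.2912743871454085
```

View pics/s13c.png

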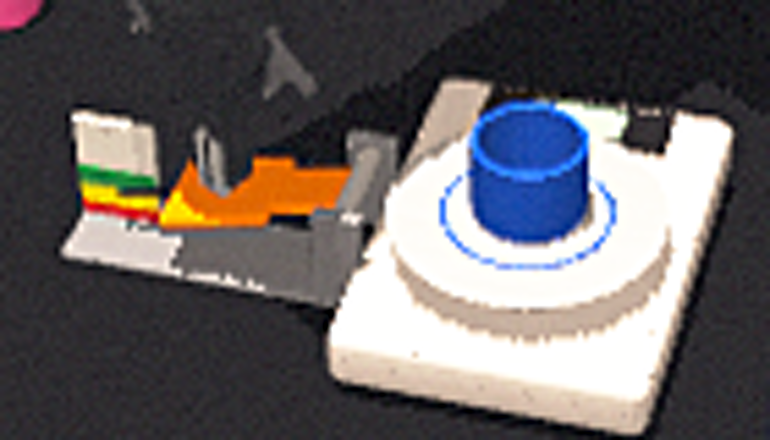

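View pics/wrist13.png

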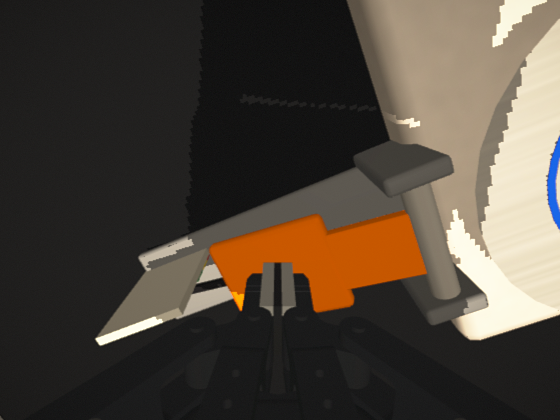

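Run:
```python
from h import *
for n in("wrist10","scene0","wrist11","wrist13","scene13"):
    p,d,W=load(n);hsv=cv2.cvtColor(np.ascontiguousarray(p),cv2.COLOR_RGB2HSV);X,Y,Z=W[...,0],W[...,1],W[...,2]
    m=(cv2.inRange(hsv,(5,150,60),(24,255,255))>0)&(d>0)&(Z>25)&(Z<75)&(Y<-90)&(Y>-190)&(X>485)&(X<550)
    m=cv2.erode(m.astype(np.uint8),np.ones((3,3)))>0 if 'wrist' in n else m
    q=W[m];s=(np.c_[q[:,0]-500,q[:,1]+152])
    A=np.c_[s,np.ones(len(q))];k=np.ones(len(q),bool)
    for _ in range(5):
        c=np.linalg.lstsq(A[k],q[k,2],rcond=None)[0];r=q[:,2]-A@c;k=abs(r)<2.5
    e=np.array([np.sin(.094),-np.cos(.094)])
    print(n,k.sum(),len(q),"coef",c.round(3),"angle",np.arctan(-(c[:2]@e)).round(3))
p=cv2.imread('pics/scene13.png');cv2.imwrite('pics/s13d.png',cv2.resize(p[178:225,190:235],None,fx=12,fy=12,interpolation=cv2.INTER_CUBIC))
```

```text
wrist10 4190 4195 coef [ 3.0000e-03 -1.4000e-02  6.4093e+01] angle -0.014
scene0 166 222 coef [-4.4000e-02 -2.5000e-02  6.3561e+01] angle -0.021
wrist11 9498 9556 coef [ 1.1000e-02 -1.5000e-02  6.4141e+01] angle -0.016
wrist13 10904 11087 coef [-1.2000e-02  2.3700e-01  4.6845e+01] angle 0.233
scene13 190 253 coef [-2.600e-02  2.530e-01  4.514e+01] angle 0.249
```

View pics/s13d.png

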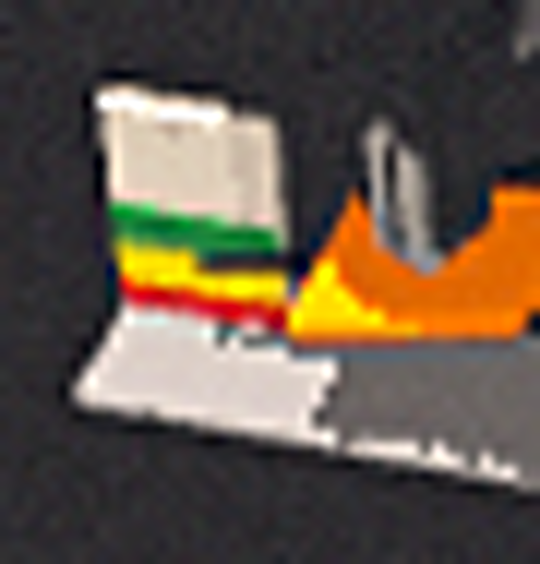

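The pad plane fit gives about 0.24–0.25 rad (17.3 mm drop). Force gives about 0.29, and the pointer reads near the lower edge of green, with parallax in that view. I'll ease up 1 mm to sit safely mid-green, then check that it holds.

Request:
arm_command([
  [0,0,0,0.001,0],
  [0,0,0,0.001,0],
  [0,0,0,0.001,0],
  [0,0,0,0.001,0],
  [0,0,0,0.001,0],
  [0,0,0,0.001,0],
  [0,0,0,0.001,0],
  [0,0,0,0.001,0],
  [0,0,0,0.001,0],
  [0,0,0,0.001,0],
])

```text
time_s: 19.25
ee_pos: [515.7, -152.1, 10.1]
eef_rot: [0.238, 1.561, -0.243]
contact_force: [-1.6, 1.5, 5.9]
grip_width: 0.001
```

```bash
python3 snap.py 14 scene wrist top; python3 cup.py scene14 top14
python3 - <<'E'
from h import *
for n in("wrist14","scene14"):
    p,d,W=load(n);hsv=cv2.cvtColor(np.ascontiguousarray(p),cv2.COLOR_RGB2HSV);X,Y,Z=W[...,0],W[...,1],W[...,2]
    m=(cv2.inRange(hsv,(5,150,60),(24,255,255))>0)&(d>0)&(Z>25)&(Z<75)&(Y<-90)&(Y>-190)&(X>485)&(X<550)
    q=W[m];A=np.c_[q[:,0]-500,q[:,1]+152,np.ones(len(q))];k=np.ones(len(q),bool)
    for _ in range(5):
        c=np.linalg.lstsq(A[k],q[k,2],rcond=None)[0];r=q[:,2]-A@c;k=abs(r)<2.5
    e=np.array([np.sin(.094),-np.cos(.094)])
    print(n,"coef",c.round(3),"angle",np.arctan(-(c[:2]@e)).round(3))
a=cv2.imread('pics/top0.png');b=cv2.imread('pics/top14.png')
p=cv2.imread('pics/scene14.png')
cv2.imwrite('pics/s14d.png',np.hstack([cv2.resize(p[178:225,190:235],(400,420),interpolation=cv2.INTER_CUBIC),cv2.resize(b[110:320,80:400],(400,420))]))
E
```

```text
19.25 [ 515.7 -152.1   10.1] [-1.63  1.51  5.93] 0.001
scene14 369 (array([501.86567766,   5.83422758]), np.float64(26.721835536829353)) 107.16328029464745
ring 52 (array([500.70338582,   5.34317906]), np.float64(41.9300732977479)) 63.4509795078755
pad 151 ((518.7175903320312, -150.29220581054688), (52.395992279052734, 59.426368713378906), 7.432273864746094) 47.57743338879906 slope 0.21173070433397845
top14 138 (array([499.95928729,   2.48309209]), np.float64(26.702996364249962)) 109.6249218000238
ring 83 (array([501.476239  ,   1.97840872]), np.float64(41.530997022163376)) 65.37315493670962
wrist14 coef [-1.1000e-02  2.1700e-01  4.8248e+01] angle 0.214
scene14 coef [3.0000e-03 2.1400e-01 4.6295e+01] angle 0.209
```

View pics/s14d.png

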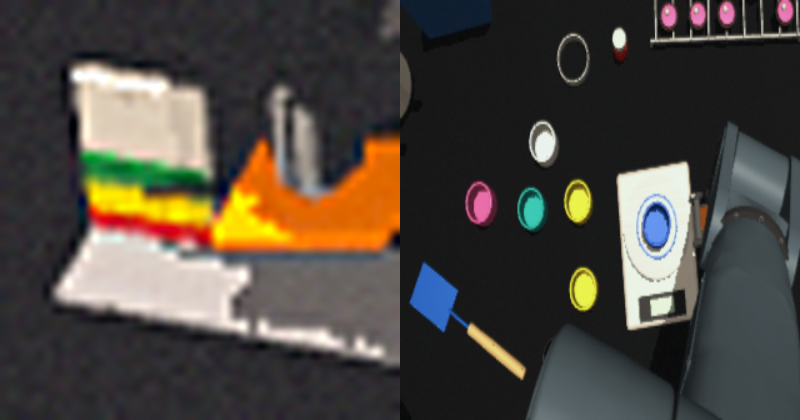

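Slope (0.214 plus the 0.015 rest bias), drop (15.9 mm) and force (5.9 N) now agree on about 0.21–0.23 rad. The pointer reads in the lower green, and the cup and the other objects are in place. Handing in.

```bash
python3 -c "
from rig import arm
o=arm.observe();print(o['time_s'],o['ee_pos'],o['contact_force']);print(arm.close_job())"
```

```text
19.4 [ 515.65828255 -152.0794902    10.15438968] [-2.77972901  0.14929593  7.83649786]
the job is handed in; nothing more can be done
None
```

The blue ramekin is standing released in the middle of the pan, and the job was handed in at 19.4 s with the gripper still holding the tare paddle down. `close_job()` gives no verdict, so the result below rests on my own measurements.

**Ramekin:** its centre is about 1–2 mm from the blue ring's centre by the top and scene cameras, and it is upright. The pan is down about 7 mm. None of the cameras showed any contact with the robot after release.

**Paddle:** fitting the pad's slope and drop in the camera depth gave about 0.23 rad, inside the green band. It read about 0.25 at most, before I eased up 1 mm, well short of the red.

**Other objects:** the pink and white ramekins, spatula, cookie cutter and bottle looked unmoved in the last overhead picture. The arm hid the sprinkle jar there, but it never went near it.

**What failed or disagreed:**
- **First grasp:** it closed just above the rim without touching anything. The real fingertips sit about 40 mm higher than the reported TCP, so I measured that and corrected for it. The second grasp held.
- **Paddle force:** it wavered between 5.9 and 7.8 N while the arm stood still. From force alone that means about 0.21 to 0.35 rad, so the last reading (7.8 N) would be past green, in yellow.
- **Pointer:** it looked near green's lower edge in the oblique scene view. I put that down to parallax and trusted the depth measurement.

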